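# Hold the block magnet over the compass needle

### The job

A horseshoe keeper has been left lying on the compass dial: lift it off and lay it flat on the cork board beside the other keeper. Then pick up the block magnet, carry it over the wand rack (higher than the wand tips) to the compass and finish still holding it there, level and at rest, about one centimetre above the middle of the dial with its length along the needle. The magnet must never touch the compass, and the wand rack, the tin and the other keeper stay where they are.

Things in the scene. Friction and masses are not known exactly. Their poses are not given: they have to be found in the camera images.
- compass: Chrome compass stand, fixed. Origin: centre of its underside on the counter; z up. Base 120 mm across, 12 high; column; dial drum 90 mm across, flat white top at 70 mm height. Its needle, a clamped dark bar 62 mm long, lies along the stand's x axis. Two lugs stick out of the drum to 56 mm at +x and -x, 4 mm below the top. A knob under the dial sticks out to 58 mm at -y, 18 to 42 mm high.
- dial (a point): Centre of the dial's flat top, 70 mm above the counter; axes as the compass stand (x along the needle, z up).
- keeper: Loose dark iron horseshoe (flat U) lying flat on the dial, about 220 g: 15 mm thick, 54 wide (y), 59 long (x). Origin: underside, near the centre of mass; z up. Legs 14 mm wide run along x from 0 to +32 mm, flat outer sides at y = -27 and +27 mm, 26 mm gap between; the round bow reaches x = -27 mm. Can be gripped across the 54 mm on the legs' outer sides.
- spare: The other horseshoe keeper, of the same shape and axes, lying flat on one half of the cork board. Must stay.
- board: Cork board, fixed, flat on the counter: 120 mm (x) by 220 mm (y), 8 mm thick. Origin: centre of its underside; z up.
- free_half (a point): Centre of the free half of the cork board, on its top face, 8 mm above the counter; 55 mm from the board's centre (board's -y); axes as the board.
- magnet: Loose dark grey ceramic block magnet lying on the counter, about 280 g: 75 mm long (x), 26 mm wide (y), 30 mm high (z). Origin: centre of its underside; z up. Both ends are alike.
- rack: Wand rack standing between the magnet and the compass: a wooden bar 260 mm long (x), 55 mm wide (y), 30 mm high, with four upright plastic wands in a row along x, tips 120 mm above the counter. Origin: centre of its underside. Loose, about 1.2 kg. Must stay.
- tin: Round flat metal tin with lid, 84 mm across, 42 mm high; origin: centre of its underside. Bystander, must stay.
Not all that is in view belongs to the job. Of the things that look like the magnet, take the one that is nearest to the robot's base at the start.

How it is judged:
By the outcome, as a careful person would: the job done as asked, in the order asked, and still so for the second after the job is handed in, while the arm keeps its last pose, push and grip.
It also fails if it takes over 72 s, if anything falls off the work surface, if the arm or the gripper's body presses on something with over 40 N, if the wrist force passes 120 N, or if a joint passes its speed limit or range.

### The arm

A 7-joint arm with a two-finger parallel gripper is mounted at the origin on the work surface. World frame = base frame: x ahead of the robot, y to its left, z up, the work surface at z = 0. Lengths are in m, angles in rad, forces in N, time in s.
With the tool pointing down it reaches from about 0.35 to 0.9 m from the base axis. Payload 8.1 kg.
Tool frame: the origin (TCP) lies between the finger pads; the fingertips stand 17 mm ahead of it and the grasp point (between the pads) lies 2 mm behind it; z points along the fingers, y is the line along which they close (so a half turn about z gives the same grasp; the last joint's range is limited). The gripper opens to 92 mm and grips with 3 to 60 N. Pads are 19 mm wide; open, the fingers measure 130 mm over their backs; the gripper's body (75 mm by 190 mm) begins 47 mm behind the grasp point.
Start: joints at [-1.287, 0.434, 0.025, 1.573, -0.012, 1.134, -0.075], TCP at [0.236, 0.579, 0.205] pointing down, gripper open.
Joint ranges: [-2.62, 2.62], [-0.44, 2.09], [-1.27, 1.32], [0.08, 2.57], [-1.32, 4.46], [0.12, 2], [-2.74, 2.74]. Speed limits (rad/s): [2.22, 2.22, 3.01, 3.01, 3.14, 3.14, 3.14].

### API

Orientations are given as a rotation vector (axis times angle).
In Python, from cell import observe, get_image, calibration, sign_off, look_for, regions_of, landmark_of gives the robot as it stands.
- The arm moves only by the tool jog_arm, never from a script. Its argument "plan" is a list of rows, each an object with "offset": the shift along the tool's x, y, z normalised to -1 to 1, where 1 is 0.15 m, a list of three; "twist": the turn, a rotation vector about the tool's x, y, z normalised to -1 to 1, where 1 is 2 pi rad, a list of three; "fingers": the gripper command: -1 is shut, 1 is fully open, values between are in proportion. In form: [{"offset": [x, y, z], "twist": [ax, ay, az], "fingers": fingers}, ...]. A call has 1 to 20 rows; each row is the pose to reach, as a shift and turn from the pose commanded when the call began, along the tool's axes at that moment, turning the shorter way round; what a row does not reach only later rows make up. A row lasts 1/8 s, in which the tool goes at most 62.5 mm and 10.7 degrees, less where a joint would pass 70% of its speed; a pose out of reach is approached as far as the arm can. A call with a number of a shift or a turn outside -1 to 1 is refused whole. A call with a gripper value outside its range is refused whole. The fingers move at their own pace and stop on an object; "newtons" is the grip in N (left out, the last holds). Time passes only in rows, so rows that repeat a pose let the fingers close. It gives the time, the measured TCP pose, the force, the opening and the grip force at its end, in the units of the state.
- observe(): the state, without advancing time (a new reading comes with each control period).
- get_image(name): name is "scene" or "top" or "wrist"; returns the picture (480x640x3 uint8, red, green, blue); there is no depth.
- calibration(name): a dict with "fov_y" (degrees; the focal length in pixels is half the picture's height over the tangent of half this angle, whatever the lens; pixels are square), "cx", "cy" (the principal point, pixels), "k1" (the pictures are not rectified: a ray, as slopes to the right and down, at radius r is drawn at 1 + k1 r^2 times it, then the intrinsics apply), "position" and "attitude" of the camera in the world. Camera axes: x right, y down, z forward; pixel columns grow to the right and rows downward; lengths in m; the calibration is good to about 2 mm. A picture is of the moment at which its call begins: read the wrist's pose just before it. calibration takes no time and is no camera call; for the wrist camera it gives the pose at the moment of the call.
- sign_off(): hands the job in; it is judged then, once.
Trained networks look in the newest picture that a camera, given by its name, has taken for a name from the list of things; names that differ only in an ending like _2 or _b are one class to them, and where a whole thing is asked for, a point or a joint stands for the part that bears it (a point fixed in the world has none). Each returns a list of dicts, best first, with "conf" (0 to 1); they miss things now and then, are a little off and sometimes report something else, mostly with a low value. They report only what shows in the picture. A call takes as long as a camera call. They do not tell look-alikes from the thing itself.
- look_for(thing, camera): "box" ([left, top, width, height] as shares, 0 to 1, of the picture: columns of its width, rows of its height, round what is visible of it).
- regions_of(thing, camera): "region" (480x640 bool, what is visible of it) and "box" ([left, top, width, height] as shares, 0 to 1, of the picture: columns of its width, rows of its height, round what is visible of it).
- landmark_of(thing, camera): "at" ([row, column] as shares, 0 to 1, of the picture: columns of its width, rows of its height: a listed point, or the origin of a listed thing).
The state is a dict: "clock": time; "joints": joint angles; "dq": joint speeds; "joint_efforts": joint torques, N m; "position": TCP position; "ee_rot": TCP orientation; "force": force on the tool from outside, world axes, zero at the start; "ft_torque": the same for the moment, N m; "width": opening from 0.0 (shut) to 1.0 (fully open); "gripper_force": force on a finger pad.
Only numpy, scipy, OpenCV 4.12 (cv2) and the standard library are available. Lean on these libraries where they do the work, as an engineer would, in place of code of your own. Each camera call takes 0.05 s, during which the arm holds its last target. There are 200 camera calls.

## Working session

There is one attempt and no reset: what is moved stays moved. The work goes in short steps, Python scripts to look and compute and a tool call to move; the robot and the scene stay as the last step left them, time stands still between calls to the robot, and variables do not carry over. Pictures are saved under pics/ and viewed, at most 12 in all, crops included, and the job is handed in when it is done.

Besides the shell and the picture viewer there is one more tool, called after "Emit:" as a command line: name --argument value ..., lists and objects as JSON in quotes. jog_arm: Moves the arm, as the interface text tells. Scaled input: -1 to 1 covers 0.15 m each way for a shift and 2 pi rad each way for a turn. Its arguments: {"type":"object","properties":{"plan":{"type":"array","items":{"type":"object","properties":{"offset":{"type":"array","items":{"type":"number","minimum":-1,"maximum":1}},"twist":{"type":"array","items":{"type":"number","minimum":-1,"maximum":1}},"fingers":{"type":"number"}}}},"newtons":{"type":"number"}},"required":["plan"]}

```bash
mkdir -p pics; cat > h.py <<'E'
import numpy as np, cv2
from scipy.spatial.transform import Rotation as R
from cell import *
def save(cam,fn,crop=None,scale=1):
    im=get_image(cam)[:,:,::-1]
    if crop: im=im[crop[1]:crop[3],crop[0]:crop[2]]
    cv2.imwrite('pics/'+fn,cv2.resize(im,None,fx=scale,fy=scale,interpolation=cv2.INTER_CUBIC))
def camR(c):
    a=np.array(c['attitude'],float)
    if a.shape==(3,3): return a
    return R.from_rotvec(a).as_matrix()
def ray(c,u,v):
    f=240/np.tan(np.radians(c['fov_y'])/2)
    d=np.array([(u-c['cx'])/f,(v-c['cy'])/f]);s=d.copy()
    for _ in range(30): s=d/(1+c['k1']*(s@s))
    return camR(c)@np.array([s[0],s[1],1.])
def on(c,u,v,z):
    d=ray(c,u,v);p=np.array(c['position']);return p+d*(z-p[2])/d[2]
def rect(c,region,z):
    """min-area rect of region mapped to plane z: centre, size, long-axis angle deg"""
    n,l,st,_=cv2.connectedComponentsWithStats(region.astype(np.uint8))
    k=1+np.argmax(st[1:,4]); cs,_=cv2.findContours((l==k).astype(np.uint8),0,cv2.CHAIN_APPROX_NONE)
    P=np.array([on(c,q[0][0],q[0][1],z)[:2] for q in cs[0]],np.float32)
    (ce,sz,an)=cv2.minAreaRect(P*1000)
    if sz[0]<sz[1]: sz=sz[::-1];an+=90
    return np.round(ce,1),np.round(sz,1),round((an+90)%180-90,1)
E
python3 - <<'E'
from h import *
np.set_printoptions(precision=4,suppress=True)
s=observe();print(s)
for cam in ['top','scene']:
    c=calibration(cam);print(cam,c)
    save(cam,cam+'0.png')
    for t in ['compass','keeper','magnet','rack','tin','board']:
        for r in regions_of(t,cam):
            b=np.array(r['box'])*[640,480,640,480]
            if r['conf']>.2: print(t,round(r['conf'],2),b.round(),rect(c,r['region'],{'keeper':.085,'compass':.07,'magnet':.03,'rack':.03,'tin':.042,'board':.008}[t]))
    for t in ['dial','keeper','spare','free_half','magnet','rack','board','compass']:
        for r in landmark_of(t,cam):
            a=np.array(r['at'])*[480,640]
            if r['conf']>.2: print('lm',t,round(r['conf'],2),a.round(1)[::-1],on(c,a[1],a[0],{'dial':.07,'keeper':.07,'spare':.008,'free_half':.008}.get(t,0))[:2])
E
```

```text
{'clock': 0.0, 'joints': array([-1.2866,  0.4352,  0.0249,  1.5741, -0.0116,  1.134 , -0.0751]), 'dq': array([-0.0002, -0.0012,  0.0001, -0.0004, -0.0012,  0.0004,  0.0016]), 'joint_efforts': array([ -0.0001, -66.7852,   0.9844, -31.4474,  -0.0607,   0.0428,
         0.0002]), 'position': array([0.2356, 0.5783, 0.2044]), 'ee_rot': array([-0.6038, -3.0828,  0.0025]), 'force': array([-1.3401,  1.1075,  0.787 ]), 'ft_torque': array([-0.0468,  0.0239, -0.0093]), 'gripper_force': 0.0, 'width': 1.0019013112654114}
top {'fov_y': 53.25289060027474, 'cx': 322.331500470706, 'cy': 233.8151650030947, 'k1': -0.08827206808992122, 'position': array([ 0.3386, -0.0668,  1.0751]), 'attitude': array([-2.1805,  2.1163, -0.2161])}
compass 0.74 [146. 228.  57.  54.] (array([455.5, 211.1]), array([117.6, 117. ]), 4.9)
keeper 0.89 [156. 236.  30.  32.] (array([460.2, 220.2]), array([58.8, 56.7]), 1.9)
keeper 0.5 [257. 172.  29. 116.] (array([516.1,   8.6]), array([247.3,  52.8]), 5.2)
magnet 0.85 [358. 257.  14.  38.] (array([ 429.8, -190.9]), array([76.1, 29.1]), 5.9)
magnet 0.72 [399. 254.  37.  22.] (arr
[... 1814 characters left out ...]
111.6,  81.8]), 59.2)
tin 0.29 [418. 318.  80.  70.] (array([478.2, 235.3]), array([147.8, 114.4]), 49.0)
board 0.77 [207. 207.  91.  77.] (array([ 612.2, -215.7]), array([229.7, 123.7]), 87.6)
lm dial 0.94 [464.4 327. ] [0.4576 0.2213]
lm keeper 0.96 [463.3 322.5] [0.4526 0.2132]
lm spare 0.76 [269.3 250.4] [ 0.592  -0.1677]
lm free_half 0.78 [242.3 227.1] [ 0.6058 -0.2666]
lm magnet 0.87 [333.8 220.2] [ 0.4244 -0.207 ]
lm magnet 0.85 [310.1 168.5] [ 0.3578 -0.4306]
lm magnet 0.72 [295.7 199.8] [ 0.4561 -0.3185]
lm magnet 0.63 [258.2 185.7] [ 0.5026 -0.4167]
lm rack 0.66 [350.3 294.3] [0.5197 0.0084]
lm board 0.94 [251.2 242.9] [ 0.6083 -0.2178]
lm compass 0.87 [455.4 361.4] [0.4626 0.2235]
```

View pics/top0.png

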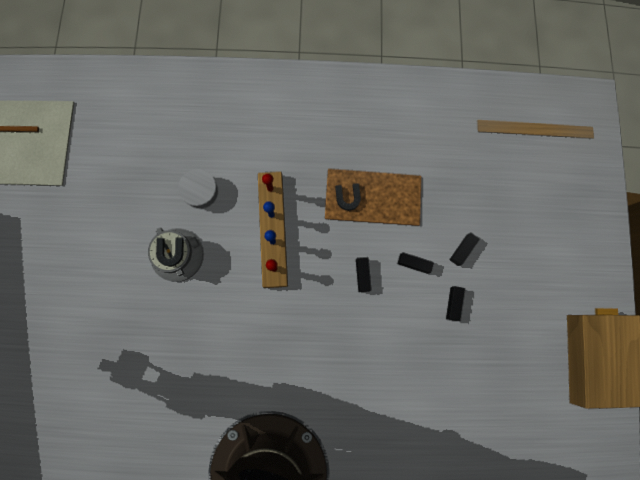

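View pics/scene0.png

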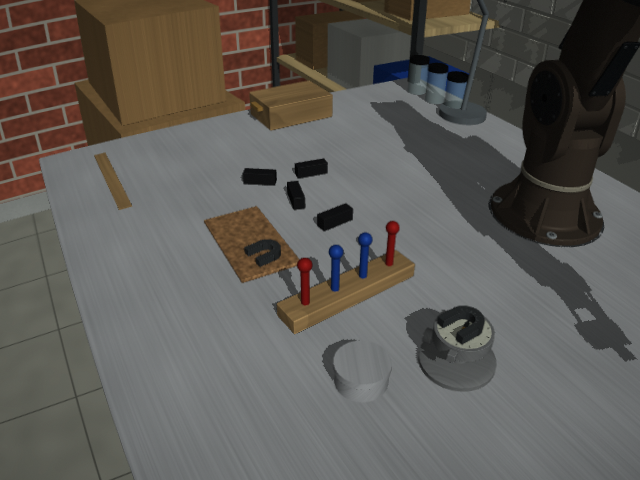

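Top view: four dark blocks at (365,275), (415,264), (456,303) and (465,250). The first, at about (0.43,-0.19), is nearest to the base and also fits the rack layout. The keeper is on the dial at (170,251), the spare at (350,197), and the free half at about (394,197). In the scene view the same block is at (335,217).

```bash
cat >> h.py <<'E'
def go(p,yaw=None,s=None):
    """print offset/twist (normalised) to TCP p with tool down, tool-y heading yaw deg (mod 180)"""
    s=s or observe(); T=R.from_rotvec(s['ee_rot'])
    o=T.inv().apply(np.array(p)-s['position'])/.15
    t=np.zeros(3)
    if yaw is not None:
        best=None
        for k in (0,180):
            a=np.radians(yaw+k); y=np.array([np.cos(a),np.sin(a),0]); z=np.array([0,0,-1.])
            G=R.from_matrix(np.stack([np.cross(y,z),y,z],1)); v=(T.inv()*G).as_rotvec()
            if best is None or np.linalg.norm(v)<np.linalg.norm(best): best=v
        t=best/(2*np.pi)
    print('offset',o.round(3),'twist',t.round(4))
    y=T.apply([0,1,0]);print('now',s['position'].round(4),'yaw_y',np.degrees(np.arctan2(y[1],y[0])).round(1),'z',T.apply([0,0,1]).round(3),'j',s['joints'].round(2),'t',round(s['clock'],2))
E
python3 - <<'E'
from h import *
c=calibration('wrist');s=observe();T=R.from_rotvec(s['ee_rot'])
print(T.inv().apply(np.array(c['position'])-s['position']),T.inv().apply(camR(c).T).round(2),c['fov_y'])
go([.41,.22,.23],90)
save('top','crop.png',(130,150,490,330),2.2)
E
```

```text
[ 0.08513644 -0.00029832 -0.17943389] [[ 0.    1.   -0.  ]
 [-0.95  0.   -0.31]
 [-0.31  0.    0.95]] 62.216650640965476
offset [-1.978 -1.777 -0.165] twist [ 0.      0.     -0.0616]
now [0.2358 0.5788 0.2053] yaw_y 67.8 z [ 0.  0. -1.] j [-1.29  0.43  0.03  1.57 -0.01  1.13 -0.08] t 1.5
```

View pics/crop.png

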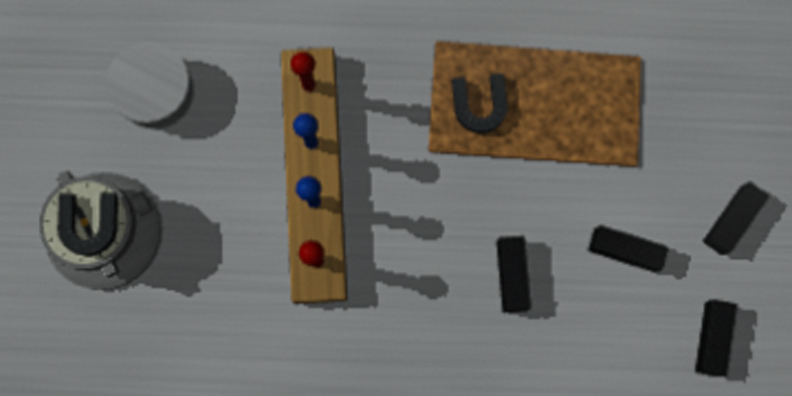

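The crop confirms it: the nearest block is at crop (513,275), on the robot's side and next to the rack. The stand's lugs are at (65,177) and (110,268), with the knob at (148,203), so the needle heads about 26° from world x. Next I move above the compass.

Emit:
jog_arm --plan '[{"offset":[-0.3,-0.27,-0.08],"twist":[0,0,0],"fingers":1},{"offset":[-0.6,-0.54,-0.16],"twist":[0,0,0],"fingers":1},{"offset":[-1,-0.9,-0.16],"twist":[0,0,0],"fingers":1},{"offset":[-1,-0.9,-0.16],"twist":[0,0,0],"fingers":1},{"offset":[-1,-0.9,-0.16],"twist":[0,0,0],"fingers":1}]'

```text
clock: 2.17
position: [0.3243, 0.3967, 0.2296]
ee_rot: [0.607, 3.082, 0.001]
force: [0.4, 0.5, 0.6]
width: 0.997
gripper_force: 0.0
```

Emit:
jog_arm --plan '[{"offset":[-0.3,-0.27,0],"twist":[0,0,-0.02],"fingers":1},{"offset":[-0.6,-0.54,0],"twist":[0,0,-0.04],"fingers":1},{"offset":[-1,-0.88,0],"twist":[0,0,-0.0616],"fingers":1},{"offset":[-1,-0.88,0],"twist":[0,0,-0.0616],"fingers":1},{"offset":[-1,-0.88,0],"twist":[0,0,-0.0616],"fingers":1},{"offset":[-1,-0.88,0],"twist":[0,0,-0.0616],"fingers":1}]'

```text
clock: 2.92
position: [0.412, 0.221, 0.2291]
ee_rot: [0.005, -3.141, -0.001]
force: [-0.1, 0.6, 0.3]
width: 1.001
gripper_force: 0.0
```

```bash
python3 - <<'E'
from h import *
c=calibration('wrist');save('wrist','w1.png')
for t,z in [('keeper',.085),('compass',.07)]:
    for r in regions_of(t,'wrist'):
        if r['conf']>.3: print(t,r['conf'],(np.array(r['box'])*[640,480,640,480]).round(),rect(c,r['region'],z))
for t in ['dial','keeper']:
    for r in landmark_of(t,'wrist'): 
        a=np.array(r['at'])*[480,640]; print(t,r['conf'],a[::-1].round(),on(c,a[1],a[0],.07).round(4))
go([.458,.221,.23],90)
E
```

```text
keeper 0.67 [293. 232.  62.  65.] (array([455.5, 220.7]), array([63.1, 54.7]), 2.7)
compass 0.64 [274. 189. 111. 121.] (array([446.7, 223.6]), array([115.6, 100.7]), -13.1)
dial 0.6 [333. 265.] [0.4625 0.2281 0.07  ]
keeper 0.8 [325. 259.] [0.4563 0.2205 0.07  ]
offset [-0.304  0.01  -0.006] twist [ 0.     -0.      0.0003]
now [0.4124 0.2194 0.2292] yaw_y 90.1 z [-0.  0. -1.] j [-0.73  0.15  0.15  1.91 -0.03  1.08  1.  ] t 3.17
```

View pics/w1.png

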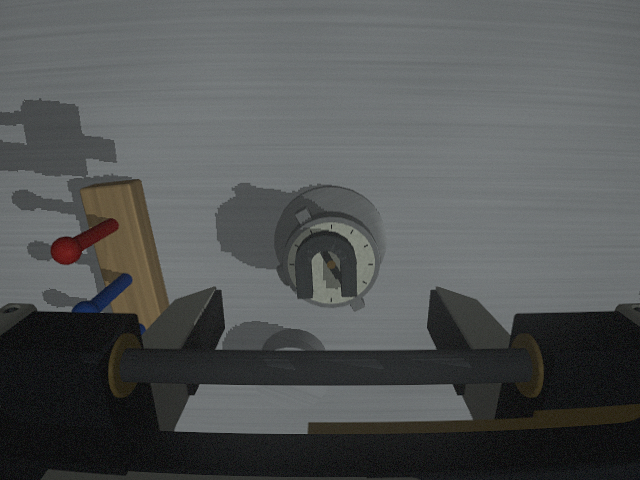

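The wrist view shows the keeper at (325,262), bow towards the robot and legs towards +x, almost aligned with world axes. The needle runs obliquely, with lugs at (305,215) and (358,304). I grip the legs about 14 mm forward of the keeper's origin.

Emit:
jog_arm --plan '[{"offset":[-0.2,0.01,0.1],"twist":[0,0,-0.006],"fingers":1},{"offset":[-0.39,0.01,0.25],"twist":[0,0,-0.006],"fingers":1},{"offset":[-0.39,0.01,0.45],"twist":[0,0,-0.006],"fingers":1},{"offset":[-0.39,0.01,0.6],"twist":[0,0,-0.006],"fingers":1},{"offset":[-0.39,0.01,0.6],"twist":[0,0,-0.006],"fingers":1}]'

```text
clock: 3.8
position: [0.4702, 0.2197, 0.1379]
ee_rot: [0.06, -3.138, 0.003]
force: [-0.6, 0.8, -0.2]
width: 1.0
gripper_force: 0.0
```

```bash
python3 - <<'E'
from h import *
c=calibration('wrist');save('wrist','w2.png')
for r in regions_of('keeper','wrist'):
    if r['conf']>.3: print(r['conf'],(np.array(r['box'])*[640,480,640,480]).round(),rect(c,r['region'],.085))
for t in ['dial','keeper']:
    for r in landmark_of(t,'wrist'): 
        a=np.array(r['at'])*[480,640]; print(t,r['conf'],a[::-1].round(),on(c,a[1],a[0],.07).round(4))
go([.471,.2205,.0895],92)
E
```

```text
0.56 [286. 184.  86.  91.] (array([456.7, 221.2]), array([60.6, 54. ]), 2.6)
dial 0.84 [336. 235.] [0.4622 0.2259 0.07  ]
keeper 0.85 [326. 225.] [0.4561 0.2197 0.07  ]
offset [0.007 0.    0.339] twist [0.0002 0.0003 0.0005]
now [0.472  0.2204 0.1404] yaw_y 92.2 z [ 0.002  0.001 -1.   ] j [-0.66  0.33  0.16  1.92 -0.07  0.89  1.14] t 4.0
```

View pics/w2.png

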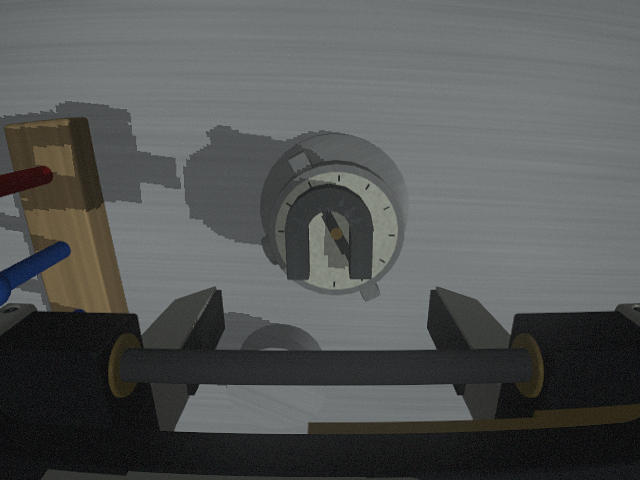

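Emit:
jog_arm --newtons 25 --plan '[{"offset":[0,0,0.15],"twist":[0,0,0],"fingers":1},{"offset":[0,0,0.27],"twist":[0,0,0],"fingers":1},{"offset":[0,0,0.325],"twist":[0,0,0],"fingers":1},{"offset":[0,0,0.325],"twist":[0,0,0],"fingers":0.5},{"offset":[0,0,0.325],"twist":[0,0,0],"fingers":0.3},{"offset":[0,0,0.325],"twist":[0,0,0],"fingers":0.1},{"offset":[0,0,0.325],"twist":[0,0,0],"fingers":-0.2},{"offset":[0,0,0.325],"twist":[0,0,0],"fingers":-0.2},{"offset":[0,0,0.325],"twist":[0,0,0],"fingers":-0.2}]'

```text
clock: 5.12
position: [0.4714, 0.2199, 0.0905]
ee_rot: [-0.059, 3.141, 0.0]
force: [0.5, -0.7, -0.2]
width: 0.42
gripper_force: 0.0
```

```bash
python3 - <<'E'
from h import *
a=get_image('wrist');b=get_image('scene')
cv2.imwrite('pics/m.png',np.hstack([cv2.resize(a[100:420,120:520],(400,320)),cv2.resize(b[260:400,380:560],(400,311))[:320] if 0 else cv2.resize(b[260:400,380:560],(400,320))])[:,:,::-1])
s=observe();print(s['width'],s['gripper_force'],s['force'],s['position'])
E
```

```text
0.40631928912089016 0.0 [-0.42571375  0.68220788 -0.26004596] [0.47136849 0.21988405 0.09048505]
```

View pics/m.png

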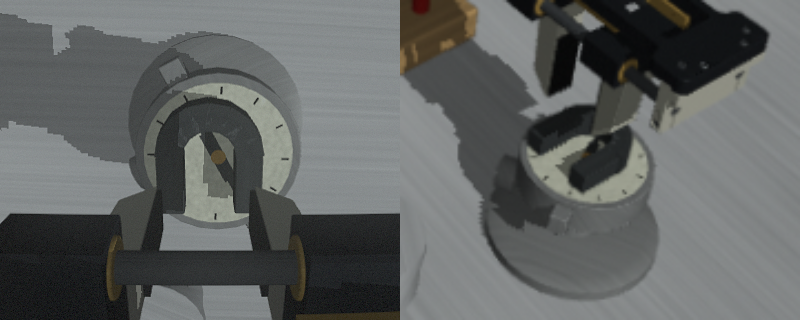

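The fingers closed without gripping. In both crops the tips (scene crop (603,132), wrist crop (165,205)) seem to be above the keeper. I compare the reported TCP with both pictures.

```bash
cat >> h.py <<'E'
def proj(c,P):
    f=240/np.tan(np.radians(c['fov_y'])/2); q=camR(c).T@(np.array(P)-np.array(c['position'])); s=q[:2]/q[2]
    s=s*(1+c['k1']*(s@s)); return s*f+[c['cx'],c['cy']]
E
python3 - <<'E'
from h import *
im=get_image('scene').copy();w=get_image('wrist').copy()
s=observe();T=R.from_rotvec(s['ee_rot']);h=s['width']*.046
for cam,I in (('scene',im),('wrist',w)):
    c=calibration(cam)
    for P,col in [(s['position']+T.apply([0,k*h,.017]),(255,0,0)) for k in(1,-1)]+[([.456,.22,.085],(0,255,0)),([.458,.222,.07],(255,255,0))]:
        u=proj(c,P);print(cam,u.round(1)); cv2.circle(I,tuple(int(round(x)) for x in u),1,col,-1)
cv2.imwrite('pics/m2.png',np.hstack([cv2.resize(w[100:420,120:520],(400,320)),cv2.resize(im[240:380,380:560],(400,320))])[:,:,::-1])
c=calibration('scene')
# triangulate: finger tip seen at scene crop
for m in [(603,132),(550,95)]:
    print(on(c,380+(m[0]-400)*180/400,260+m[1]*140/320,.0735))
print(c['position'])
E
```

```text
scene [465.7 335.6]
scene [448.7 320.8]
scene [466.3 318.7]
scene [464.5 327.4]
wrist [359.4 276.5]
wrist [291.3 276.5]
wrist [326.7 257.3]
wrist [330.3 251. ]
[0.43810491 0.21413729 0.0735    ]
[0.44578266 0.1676237  0.0735    ]
[0.93192108 0.61840238 0.6435096 ]
```

View pics/m2.png

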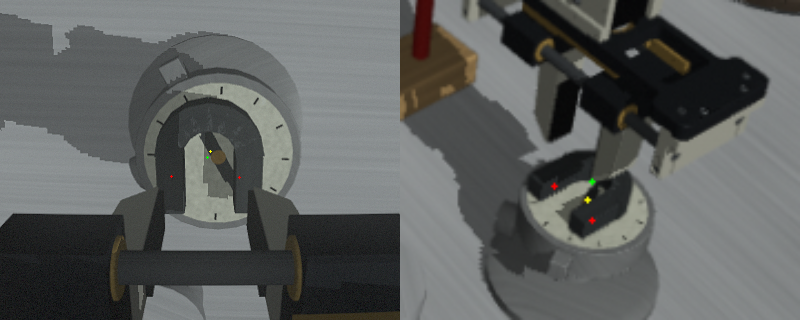

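The keeper wasn't touched at all (53 mm gap, fingers at 37 mm), so the real tips are well above the stated place. I overlay tip outlines at several heights to measure this.

```bash
python3 - <<'E'
from h import *
out=[]
s=observe();T=R.from_rotvec(s['ee_rot']);h=s['width']*.046
for cam,(x0,y0,x1,y1) in (('scene',(420,255,520,365)),('wrist',(225,240,435,400))):
    I=get_image(cam);c=calibration(cam);k=400/(x1-x0)
    J=cv2.resize(I[y0:y1,x0:x1],None,fx=k,fy=k,interpolation=cv2.INTER_CUBIC)
    for zt,col in ((.017,(255,0,0)),(-.01,(255,255,0)),(-.02,(0,255,0)),(-.03,(0,255,255))):
        for sg in (1,-1):
            pts=[(proj(c,s['position']+T.apply([a,sg*h,zt]))-[x0,y0])*k for a in(-.0095,.0095)]
            cv2.line(J,tuple(int(v) for v in pts[0]),tuple(int(v) for v in pts[1]),col,1)
    out.append(cv2.copyMakeBorder(J,0,450-J.shape[0],0,0,0))
cv2.imwrite('pics/m3.png',np.hstack(out)[:,:,::-1])
E
```

```text
(no output)
```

View pics/m3.png

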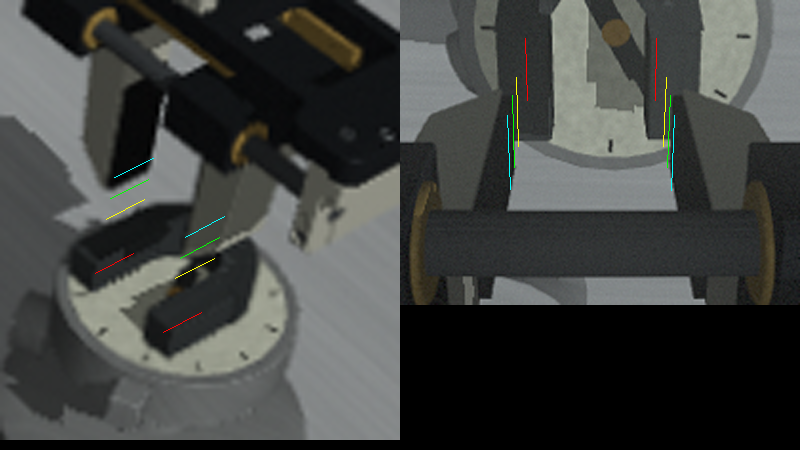

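Both views agree: the tips end about 20 mm behind the reported TCP, not 17 mm ahead (the green lines fit), with no sideways error. I treat tip height as reported z + 0.020, reopen and go down to match.

Emit:
jog_arm --newtons 25 --plan '[{"offset":[0,0,0],"twist":[0,0,0],"fingers":0.65},{"offset":[0,0,0],"twist":[0,0,0],"fingers":0.65},{"offset":[0,0,0],"twist":[0,0,0],"fingers":0.65},{"offset":[0,0,0.08],"twist":[0,0,0],"fingers":0.65},{"offset":[0,0,0.15],"twist":[0,0,0],"fingers":0.65},{"offset":[0,0,0.19],"twist":[0,0,0],"fingers":0.65},{"offset":[0,0,0.22],"twist":[0,0,0],"fingers":0.65},{"offset":[0,0,0.235],"twist":[0,0,0],"fingers":0.65},{"offset":[0,0,0.235],"twist":[0,0,0],"fingers":0.65}]'

```text
clock: 6.55
position: [0.4714, 0.2199, 0.0552]
ee_rot: [0.059, -3.141, -0.0]
force: [-0.2, 0.1, 0.1]
width: 0.827
gripper_force: 0.0
```

Emit:
jog_arm --plan '[{"offset":[0,0,0],"twist":[0,0,0],"fingers":0.4},{"offset":[0,0,0],"twist":[0,0,0],"fingers":0.3},{"offset":[0,0,0],"twist":[0,0,0],"fingers":0.2},{"offset":[0,0,0],"twist":[0,0,0],"fingers":0.1},{"offset":[0,0,0],"twist":[0,0,0],"fingers":0},{"offset":[0,0,0],"twist":[0,0,0],"fingers":-0.2},{"offset":[0,0,0],"twist":[0,0,0],"fingers":-0.2}]'

```text
clock: 7.42
position: [0.4716, 0.2203, 0.0554]
ee_rot: [-0.06, 3.141, 0.001]
force: [0.8, 2.2, 1.7]
width: 0.585
gripper_force: 25.0
```

Gripped: the opening is 53.8 mm at 25 N. Now I lift, carry it high over the rack to the board's free half at about (0.609,-0.268), and place it.

Emit:
jog_arm --plan '[{"offset":[0,0,-0.08],"twist":[0,0,0],"fingers":-0.2},{"offset":[0,0,-0.25],"twist":[0,0,0],"fingers":-0.2},{"offset":[0,0,-0.5],"twist":[0,0,0],"fingers":-0.2},{"offset":[0,0,-0.75],"twist":[0,0,0],"fingers":-0.2},{"offset":[0,-0.1,-0.85],"twist":[0,0,0],"fingers":-0.2},{"offset":[-0.1,-0.35,-0.85],"twist":[0,0,0],"fingers":-0.2},{"offset":[-0.2,-0.65,-0.85],"twist":[0,0,0],"fingers":-0.2},{"offset":[-0.25,-0.95,-0.85],"twist":[0,0,0],"fingers":-0.2},{"offset":[-0.25,-0.95,-0.85],"twist":[0,0,0],"fingers":-0.2}]'

```text
clock: 8.55
position: [0.5138, 0.0727, 0.182]
ee_rot: [0.047, -3.14, 0.004]
force: [-0.6, -0.6, -2.6]
width: 0.584
gripper_force: 25.0
```

Emit:
jog_arm --plan '[{"offset":[-0.06,-0.2,0],"twist":[0,0,0],"fingers":-0.2},{"offset":[-0.15,-0.5,0],"twist":[0,0,0],"fingers":-0.2},{"offset":[-0.25,-0.8,0],"twist":[0,0,0],"fingers":-0.2},{"offset":[-0.3,-1,0],"twist":[0,0,0],"fingers":-0.2},{"offset":[-0.3,-1,0],"twist":[0,0,0],"fingers":-0.2}]'

```text
clock: 9.18
position: [0.564, -0.0729, 0.1819]
ee_rot: [0.052, -3.139, 0.002]
force: [0.1, 0.9, -2.4]
width: 0.587
gripper_force: 25.0
```

Emit:
jog_arm --plan '[{"offset":[-0.06,-0.2,0],"twist":[0,0,0],"fingers":-0.2},{"offset":[-0.15,-0.5,0],"twist":[0,0,0],"fingers":-0.2},{"offset":[-0.25,-0.8,0],"twist":[0,0,0],"fingers":-0.2},{"offset":[-0.3,-1,0],"twist":[0,0,0],"fingers":-0.2},{"offset":[-0.3,-1,0],"twist":[0,0,0],"fingers":-0.2}]'

```text
clock: 9.8
position: [0.6146, -0.2198, 0.1817]
ee_rot: [0.054, -3.139, 0.001]
force: [0.4, 0.2, -2.3]
width: 0.583
gripper_force: 25.0
```

```bash
python3 - <<'E'
from h import *
c=calibration('wrist');get_image('wrist')
for t,z in [('board',.008),('keeper',.023)]:
    for r in regions_of(t,'wrist'):
        if r['conf']>.3: print(t,r['conf'],(np.array(r['box'])*[640,480,640,480]).round(),rect(c,r['region'],z))
for t in ['free_half','board','spare']:
    for r in landmark_of(t,'wrist'): 
        a=np.array(r['at'])*[480,640]; print(t,r['conf'],a[::-1].round(),on(c,a[1],a[0],.008).round(4))
go([.621,-.268,-.0065],88);print(observe()['width'],observe()['gripper_force'])
E
```

```text
board 0.9 [210. 127. 249. 144.] (array([ 609.3, -216. ]), array([218.8, 120.5]), 87.6)
keeper 0.59 [259. 210. 130. 138.] (array([ 684.7, -217.4]), array([140.6, 122. ]), 2.0)
keeper 0.31 [364. 165.  65.  71.] (array([ 603.3, -157. ]), array([62. , 55.9]), 6.6)
free_half 0.71 [266. 201.] [ 0.6096 -0.2738  0.008 ]
board 0.62 [331. 202.] [ 0.6085 -0.2147  0.008 ]
spare 0.69 [394. 196.] [ 0.6013 -0.1583  0.008 ]
offset [-0.023 -0.351  1.261] twist [ 0.0001 -0.      0.0119]
now [ 0.6155 -0.2157  0.1827] yaw_y 92.3 z [-0.     0.001 -1.   ] j [ 0.05  0.51  0.32  1.55 -0.17  1.12  2.02] t 10.1
0.5843641016391389 24.99389111995697
```

Emit:
jog_arm --plan '[{"offset":[-0.03,-0.18,0.1],"twist":[0,0,0.006],"fingers":-0.2},{"offset":[-0.03,-0.36,0.3],"twist":[0,0,0.0119],"fingers":-0.2},{"offset":[-0.03,-0.36,0.55],"twist":[0,0,0.0119],"fingers":-0.2},{"offset":[-0.03,-0.36,0.8],"twist":[0,0,0.0119],"fingers":-0.2},{"offset":[-0.03,-0.36,0.9],"twist":[0,0,0.0119],"fingers":-0.2},{"offset":[-0.03,-0.36,0.9],"twist":[0,0,0.0119],"fingers":-0.2},{"offset":[-0.03,-0.36,0.9],"twist":[0,0,0.0119],"fingers":-0.2},{"offset":[-0.03,-0.36,0.9],"twist":[0,0,0.0119],"fingers":-0.2}]'

```text
clock: 11.1
position: [0.6231, -0.2717, 0.0494]
ee_rot: [0.058, 3.139, -0.001]
force: [-1.1, 0.2, -2.0]
width: 0.588
gripper_force: 25.0
```

```bash
python3 - <<'E'
from h import *
go([.6225,-.270,-.0065],88);print(observe()['width'],observe()['force'])
E
```

```text
offset [0.005 0.012 0.372] twist [-0.0001  0.0004 -0.0003]
now [ 0.6231 -0.2717  0.0494] yaw_y 87.9 z [ 0.002 -0.001 -1.   ] j [ 0.14  0.68  0.3   1.61 -0.24  0.89  2.07] t 11.1
0.5878344206388642 [-1.0791221   0.18161888 -1.97700495]
```

Emit:
jog_arm --plan '[{"offset":[0,0.01,0.12],"twist":[0,0,0],"fingers":-0.2},{"offset":[0,0.01,0.24],"twist":[0,0,0],"fingers":-0.2},{"offset":[0,0.01,0.31],"twist":[0,0,0],"fingers":-0.2},{"offset":[0,0.01,0.34],"twist":[0,0,0],"fingers":-0.2},{"offset":[0,0.01,0.355],"twist":[0,0,0],"fingers":-0.2},{"offset":[0,0.01,0.365],"twist":[0,0,0],"fingers":-0.2},{"offset":[0,0.01,0.37],"twist":[0,0,0],"fingers":-0.2},{"offset":[0,0.01,0.37],"twist":[0,0,0],"fingers":-0.2}]'

```text
clock: 12.1
position: [0.6224, -0.27, -0.0065]
ee_rot: [0.058, 3.14, -0.0]
force: [-4.0, 1.5, 4.1]
width: 0.581
gripper_force: 25.0
```

There is contact (the force went from -2.3 to +4 N). I release and lift off.

Emit:
jog_arm --plan '[{"offset":[0,0,0],"twist":[0,0,0],"fingers":0.5},{"offset":[0,0,0],"twist":[0,0,0],"fingers":0.6},{"offset":[0,0,0],"twist":[0,0,0],"fingers":0.6},{"offset":[0,0,-0.1],"twist":[0,0,0],"fingers":0.6},{"offset":[0,0,-0.3],"twist":[0,0,0],"fingers":0.6},{"offset":[0,0,-0.6],"twist":[0,0,0],"fingers":0.6},{"offset":[0,0,-0.9],"twist":[0,0,0],"fingers":0.6},{"offset":[0,0,-1],"twist":[0,0,0],"fingers":0.6},{"offset":[0,0,-1],"twist":[0,0,0],"fingers":0.6}]'

```text
clock: 13.22
position: [0.6228, -0.27, 0.1437]
ee_rot: [0.058, 3.139, -0.001]
force: [-1.1, 0.3, -0.4]
width: 0.8
gripper_force: 0.0
```

```bash
python3 - <<'E'
from h import *
for cam in ['top','wrist']:
  c=calibration(cam);get_image(cam)
  for t,z in [('keeper',.023),('magnet',.03)]:
    for r in regions_of(t,cam):
        if r['conf']>.3: print(cam,t,round(r['conf'],2),(np.array(r['box'])*[640,480,640,480]).round(),rect(c,r['region'],z))
  for r in landmark_of('dial',cam):
    a=np.array(r['at'])*[480,640]; print('dial',r['conf'],on(c,a[1],a[0],.07).round(4))
go([.43,-.19,.2],6-90)
E
```

```text
top magnet 0.83 [450. 237.  31.  28.] (array([ 493. , -418.6]), array([80.4, 29.7]), -34.5)
top magnet 0.68 [445. 288.  20.  33.] (array([ 371.1, -394.7]), array([74.6, 31.6]), -8.5)
dial 0.71 [0.4543 0.236  0.07  ]
dial 0.29 [0.4504 0.206  0.07  ]
wrist keeper 0.72 [289. 170.  72.  75.] (array([ 607.7, -269.6]), array([60.3, 55. ]), -1.0)
wrist magnet 0.92 [410.   0.  40.  17.] (array([ 469.5, -194.2]), array([27.6,  7.6]), 89.6)
wrist magnet 0.85 [ 63.   5.  94. 113.] (array([ 496.2, -418. ]), array([76.3, 38.2]), -35.8)
wrist magnet 0.55 [199.   1. 118.  35.] (array([ 472.3, -310.2]), array([76.1, 20.9]), 86.8)
offset [ 1.298  0.483 -0.39 ] twist [ 0.0001 -0.0002 -0.0225]
now [ 0.6217 -0.2696  0.1413] yaw_y 87.9 z [-0.001  0.    -1.   ] j [ 0.12  0.59  0.34  1.53 -0.21  1.07  2.04] t 13.62
```

The keeper lies on the free half at (0.608,-0.270), level with the spare. Next I go to the nearest block.

Emit:
jog_arm --plan '[{"offset":[0.3,0.1,0],"twist":[0,0,-0.01],"fingers":0.6},{"offset":[0.65,0.24,0],"twist":[0,0,-0.0225],"fingers":0.6},{"offset":[1,0.36,0],"twist":[0,0,-0.0225],"fingers":0.6},{"offset":[1,0.48,0],"twist":[0,0,-0.0225],"fingers":0.6},{"offset":[1,0.48,0],"twist":[0,0,-0.0225],"fingers":0.6}]'

```text
clock: 14.25
position: [0.4751, -0.1911, 0.1424]
ee_rot: [-0.167, 3.137, 0.001]
force: [0.8, 0.6, -0.9]
width: 0.798
gripper_force: 0.0
```

Emit:
jog_arm --plan '[{"offset":[0.15,0.02,0],"twist":[0,0,0],"fingers":0.6},{"offset":[0.29,0.04,0.1],"twist":[0,0,0],"fingers":0.6},{"offset":[0.29,0.04,0.1],"twist":[0,0,0],"fingers":0.6},{"offset":[0.29,0.04,0.1],"twist":[0,0,0],"fingers":0.6}]'

```text
clock: 14.75
position: [0.4325, -0.1915, 0.1276]
ee_rot: [-0.164, 3.136, -0.001]
force: [-0.2, 0.1, -0.4]
width: 0.801
gripper_force: 0.0
```

```bash
python3 - <<'E'
from h import *
c=calibration('wrist');save('wrist','w5.png')
for r in regions_of('magnet','wrist'):
    if r['conf']>.3: print(round(r['conf'],2),(np.array(r['box'])*[640,480,640,480]).round(),rect(c,r['region'],.03))
for r in landmark_of('magnet','wrist'):
    a=np.array(r['at'])*[480,640]; print(r['conf'],a[::-1].round(),on(c,a[1],a[0],.0).round(4))
go([.43,-.19,-.01],96)
E
```

```text
0.94 [116. 208. 111.  75.] (array([ 452.9, -306.8]), array([78.1, 36.7]), 74.4)
0.74 [ 24.  63.  60. 108.] (array([ 370., -392.]), array([75.7, 42. ]), -9.2)
0.68 [  0. 228.  84.  77.] (array([ 487.3, -415.2]), array([94.1, 33.8]), -35.7)
0.55 [305. 170.  37. 107.] (array([ 426.4, -193.3]), array([76.8, 25.7]), 5.9)
0.88 [323. 216.] [ 0.4286 -0.1936  0.    ]
0.84 [ 64. 120.] [ 0.372  -0.4021  0.    ]
0.82 [176. 235.] [ 0.4571 -0.3125  0.    ]
0.75 [ 53. 263.] [ 0.4941 -0.4235  0.    ]
offset [0.015 0.01  0.917] twist [-0.0001  0.0002  0.    ]
now [ 0.4322 -0.1912  0.1276] yaw_y 96.0 z [ 0.001 -0.    -1.   ] j [ 0.05  0.28  0.31  2.05 -0.11  0.82  2.1 ] t 14.9
```

View pics/w5.png

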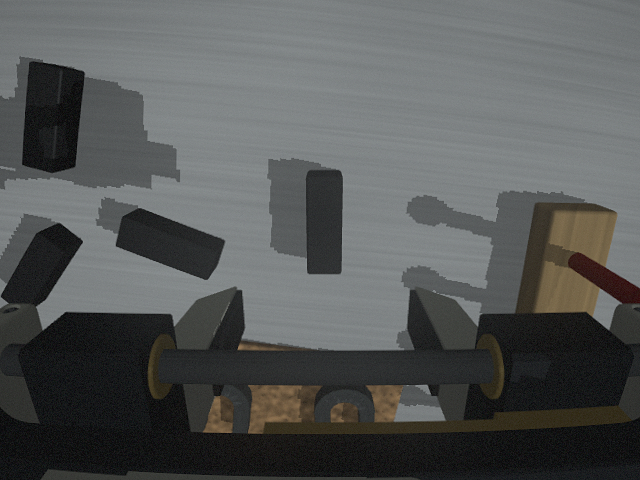

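The wrist view shows the target block centred at (323,220), alone between the finger planes. The other three blocks are further left, and the rack is on the right at (575,260). I descend and grip it.

Emit:
jog_arm --newtons 30 --plan '[{"offset":[0.033,-0.01,0.25],"twist":[0,0,0],"fingers":0.6},{"offset":[0.033,-0.01,0.5],"twist":[0,0,0],"fingers":0.6},{"offset":[0.033,-0.01,0.7],"twist":[0,0,0],"fingers":0.6},{"offset":[0.033,-0.01,0.83],"twist":[0,0,0],"fingers":0.6},{"offset":[0.033,-0.01,0.89],"twist":[0,0,0],"fingers":0.6},{"offset":[0.033,-0.01,0.917],"twist":[0,0,0],"fingers":0.6},{"offset":[0.033,-0.01,0.917],"twist":[0,0,0],"fingers":0.2},{"offset":[0.033,-0.01,0.917],"twist":[0,0,0],"fingers":0},{"offset":[0.033,-0.01,0.917],"twist":[0,0,0],"fingers":-0.2},{"offset":[0.033,-0.01,0.917],"twist":[0,0,0],"fingers":-0.35},{"offset":[0.033,-0.01,0.917],"twist":[0,0,0],"fingers":-0.7},{"offset":[0.033,-0.01,0.917],"twist":[0,0,0],"fingers":-0.7},{"offset":[0.033,-0.01,0.917],"twist":[0,0,0],"fingers":-0.7}]'

```text
clock: 16.52
position: [0.4263, -0.193, -0.0102]
ee_rot: [-0.164, 3.137, -0.0]
force: [-0.5, 0.4, 2.8]
width: 0.282
gripper_force: 30.0
```

Gripped: 25.9 mm opening at 30 N. I lift and carry it over the rack, stopping short with a view of the dial.

Emit:
jog_arm --plan '[{"offset":[0,0,-0.06],"twist":[0,0,0],"fingers":-0.7},{"offset":[0,0,-0.25],"twist":[0,0,0],"fingers":-0.7},{"offset":[0,0,-0.5],"twist":[0,0,0],"fingers":-0.7},{"offset":[0,0,-0.75],"twist":[0,0,0],"fingers":-0.7},{"offset":[0,0,-1],"twist":[0,0,0],"fingers":-0.7},{"offset":[0,0,-1],"twist":[0,0,0],"fingers":-0.7},{"offset":[0,0,-1],"twist":[0,0,0],"fingers":-0.7}]'

```text
clock: 17.4
position: [0.4255, -0.1924, 0.139]
ee_rot: [0.164, -3.136, -0.001]
force: [-0.5, 0.4, -3.4]
width: 0.281
gripper_force: 30.0
```

Emit:
jog_arm --plan '[{"offset":[-0.02,0,-0.2],"twist":[0,0,0],"fingers":-0.7},{"offset":[-0.1,0.15,-0.3],"twist":[0,0,0],"fingers":-0.7},{"offset":[-0.2,0.4,-0.3],"twist":[0,0,0],"fingers":-0.7},{"offset":[-0.3,0.7,-0.3],"twist":[0,0,0],"fingers":-0.7},{"offset":[-0.35,0.9,-0.3],"twist":[0,0,0],"fingers":-0.7},{"offset":[-0.35,0.9,-0.3],"twist":[0,0,0],"fingers":-0.7}]'

```text
clock: 18.15
position: [0.4635, -0.0503, 0.1829]
ee_rot: [0.171, -3.134, -0.001]
force: [-1.0, -0.7, -2.5]
width: 0.279
gripper_force: 30.0
```

Emit:
jog_arm --plan '[{"offset":[-0.05,0.2,0],"twist":[0,0,0],"fingers":-0.7},{"offset":[-0.15,0.45,0],"twist":[0,0,0],"fingers":-0.7},{"offset":[-0.25,0.7,0],"twist":[0,0,0],"fingers":-0.7},{"offset":[-0.3,0.9,0],"twist":[0,0,0],"fingers":-0.7},{"offset":[-0.3,0.9,0],"twist":[0,0,0],"fingers":-0.7}]'

```text
clock: 18.77
position: [0.4944, 0.0876, 0.1832]
ee_rot: [0.169, -3.135, -0.0]
force: [0.1, -0.9, -2.7]
width: 0.284
gripper_force: 30.0
```

Emit:
jog_arm --plan '[{"offset":[-0.05,0.2,0],"twist":[0,0,0],"fingers":-0.7},{"offset":[-0.12,0.45,0],"twist":[0,0,0],"fingers":-0.7},{"offset":[-0.2,0.7,0],"twist":[0,0,0],"fingers":-0.7},{"offset":[-0.25,0.9,0],"twist":[0,0,0],"fingers":-0.7},{"offset":[-0.25,0.9,0],"twist":[0,0,0],"fingers":-0.7},{"offset":[-0.25,0.9,0],"twist":[0,0,0],"fingers":-0.7}]'

```text
clock: 19.52
position: [0.5181, 0.2218, 0.1838]
ee_rot: [0.161, -3.136, 0.003]
force: [0.2, -0.4, -3.6]
width: 0.281
gripper_force: 30.0
```

```bash
python3 - <<'E'
from h import *
c=calibration('wrist');go([.459,.223,.18],116)
I=get_image('wrist')
for r in landmark_of('dial','wrist'):
    a=np.array(r['at'])*[480,640]; print('dial',r['conf'],a[::-1].round(),on(c,a[1],a[0],.07).round(4))
for t in ['dial','magnet']:
  for r in regions_of(t,'wrist'):
    print(t,round(r['conf'],2),(np.array(r['box'])*[640,480,640,480]).round())
# orthorectified dial plane: 1 px = 0.3 mm, up=+x, left=+y, centre (.459,.223)
N=500;J=np.zeros((N,N,3),np.uint8)
M=np.zeros((N,N,2),np.float32)
for i in range(N):
    for j in range(N): M[i,j]=proj(c,[.459+(250-i)*.0003,.223+(250-j)*.0003,.07])
J=cv2.remap(I,M[...,0],M[...,1],cv2.INTER_CUBIC);cv2.imwrite('pics/ortho.png',J[:,:,::-1])
E
```

```text
offset [0.391 0.049 0.026] twist [-0.0002 -0.0003 -0.0559]
now [0.5181 0.2218 0.1838] yaw_y 95.9 z [-0.001 -0.002 -1.   ] j [-0.59  0.35  0.12  1.76 -0.05  1.03  1.22] t 19.52
dial 0.62 [340. 155.] [0.4628 0.2268 0.07  ]
dial 0.66 [269.  75. 136. 146.]
dial 0.17 [  0. 233.  12.  74.]
magnet 0.89 [292. 230.  68. 183.]
```

View pics/ortho.png

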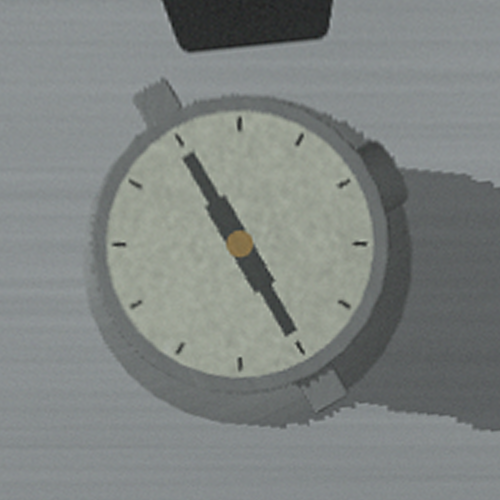

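The ortho view (0.3 mm/px) puts the dial centre at (240,243), i.e. (0.461,0.226). The needle runs from (190,155) to (291,333), heading 29.6°, and the dial is clear. I check the magnet's place in the grip and work out the final move.

```bash
python3 - <<'E'
from h import *
c=calibration('wrist');s=observe();T=R.from_rotvec(s['ee_rot'])
I=get_image('wrist').astype(int)
for x in(.0345,.0375,.0405): print(x,proj(c,s['position']+T.apply([x,0,-.0102])).round(1))
g=I.sum(2)//3;print(g[218:245,322])
go([.461,.226,.12],119.6)
E
```

```text
0.0345 [325.2 229.4]
0.0375 [325.2 222.9]
0.0405 [325.2 216.4]
[140 139 141 142 144 144 138 136 140 140 141 106  33  40  43  48  43  43
  44  41  47  41  41  46  45  40  41]
offset [0.378 0.06  0.431] twist [-0.     -0.     -0.0658]
now [0.5184 0.2229 0.1847] yaw_y 95.9 z [ 0. -0. -1.] j [-0.59  0.35  0.12  1.76 -0.05  1.03  1.22] t 19.77
```

Emit:
jog_arm --plan '[{"offset":[0.1,0.015,0],"twist":[0,0,-0.016],"fingers":-0.7},{"offset":[0.2,0.03,0.05],"twist":[0,0,-0.033],"fingers":-0.7},{"offset":[0.3,0.045,0.15],"twist":[0,0,-0.05],"fingers":-0.7},{"offset":[0.39,0.055,0.25],"twist":[0,0,-0.0658],"fingers":-0.7},{"offset":[0.39,0.055,0.36],"twist":[0,0,-0.0658],"fingers":-0.7},{"offset":[0.39,0.055,0.43],"twist":[0,0,-0.0658],"fingers":-0.7},{"offset":[0.39,0.055,0.43],"twist":[0,0,-0.0658],"fingers":-0.7},{"offset":[0.39,0.055,0.43],"twist":[0,0,-0.0658],"fingers":-0.7}]'

```text
clock: 20.78
position: [0.4597, 0.2262, 0.1207]
ee_rot: [-0.804, 3.036, 0.0]
force: [-0.5, -0.4, -3.0]
width: 0.281
gripper_force: 30.0
```

```bash
python3 - <<'E'
from h import *
go([.4593,.225,.0705],119.6)
E
```

```text
offset [ 0.007 -0.006  0.334] twist [-0.      0.0001  0.0001]
now [0.4597 0.2262 0.1207] yaw_y 119.7 z [ 0.001  0.    -1.   ] j [-0.57  0.35  0.01  1.95 -0.01  0.84  1.53] t 20.77
```

Emit:
jog_arm --plan '[{"offset":[0.005,-0.004,0.08],"twist":[0,0,0],"fingers":-0.7},{"offset":[0.005,-0.004,0.16],"twist":[0,0,0],"fingers":-0.7},{"offset":[0.005,-0.004,0.23],"twist":[0,0,0],"fingers":-0.7},{"offset":[0.005,-0.004,0.28],"twist":[0,0,0],"fingers":-0.7},{"offset":[0.005,-0.004,0.31],"twist":[0,0,0],"fingers":-0.7},{"offset":[0.005,-0.004,0.325],"twist":[0,0,0],"fingers":-0.7},{"offset":[0.005,-0.004,0.33],"twist":[0,0,0],"fingers":-0.7},{"offset":[0.005,-0.004,0.33],"twist":[0,0,0],"fingers":-0.7},{"offset":[0.005,-0.004,0.33],"twist":[0,0,0],"fingers":-0.7},{"offset":[0.005,-0.004,0.33],"twist":[0,0,0],"fingers":-0.7}]'

```text
clock: 22.02
position: [0.4589, 0.2253, 0.0708]
ee_rot: [-0.804, 3.037, 0.0]
force: [0.2, -0.2, -3.9]
width: 0.279
gripper_force: 30.0
```

```bash
python3 - <<'E'
from h import *
go([.4593,.225,.0705],119.6);s=observe();print(s['force'],s['gripper_force'],s['dq'].round(3))
# expected vs seen magnet outline in scene view
I=get_image('scene').copy();c=calibration('scene');T=R.from_rotvec(s['ee_rot'])
x0,y0,x1,y1=410,250,530,370;k=5
J=cv2.resize(I[y0:y1,x0:x1],None,fx=k,fy=k,interpolation=cv2.INTER_CUBIC)
a=np.radians(29.6);X=np.array([np.cos(a),np.sin(a),0]);Y=np.array([-X[1],X[0],0])
pts=[np.array([.461,.226,.08])+X*i*.0375+Y*j*.013 for i,j in((1,1),(1,-1),(-1,-1),(-1,1))]
q=((np.array([proj(c,p) for p in pts])-[x0,y0]+.5)*k).astype(int)
cv2.polylines(J,[q],True,(255,0,0),1)
t=np.linspace(0,6.28,60);q=((np.array([proj(c,[.461+.045*np.cos(v),.226+.045*np.sin(v),.07]) for v in t])-[x0,y0]+.5)*k).astype(int)
cv2.polylines(J,[q],True,(0,255,0),1)
cv2.imwrite('pics/fin.png',J[:,:,::-1])
for cam in ['top']:
  c=calibration(cam);get_image(cam)
  for t,z in [('rack',.03),('tin',.042),('keeper',.023)]:
    for r in regions_of(t,cam):
        if r['conf']>.3: print(t,round(r['conf'],2),rect(c,r['region'],z))
E
```

```text
offset [-0.001 -0.003  0.002] twist [0.     0.     0.0002]
now [0.4589 0.2253 0.0708] yaw_y 119.7 z [ 0.  0. -1.] j [-0.57  0.41  0.01  2.   -0.01  0.73  1.53] t 22.02
[ 0.23658737 -0.22274331 -3.88120328] 29.99902904033661 [-0.001  0.001 -0.002  0.001 -0.001  0.001 -0.001]
rack 0.94 (array([525.7,  12.9]), array([260.8,  59.3]), 4.9)
tin 0.65 (array([606.4, 182.2]), array([91.3, 81.9]), 29.4)
keeper 0.6 (array([ 609.9, -267.5]), array([58.8, 55.2]), -4.1)
```

View pics/fin.png

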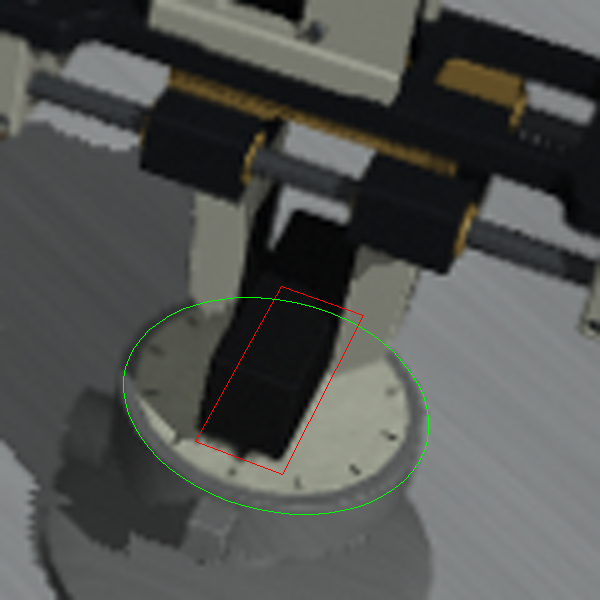

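The final view shows the magnet centred over the dial at (245,380), along the needle with a gap beneath. Its front edge is within 2–3 source pixels of prediction. The rack, tin and keeper sit where they should, and the arm is at rest, so I hand in.

```bash
python3 -c "
from cell import sign_off;print(sign_off())"
```

```text
the job is handed in; nothing more can be done
None
```

Job handed in at about 22 s of the 72 s allowed: the keeper lies on the free half of the cork board, and the block magnet is held level and at rest about 1 cm above the middle of the dial, along the needle (estimated within about 3 mm); the rack and tin have not moved, and the spare was not touched.

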